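Free the tenoned block from the angle vise and set it against the bench-hook fence

TASK

Pull the sliding jaw of the angle vise fully open and leave it open, then ease the finished tenoned block out from under the jaw lips and lift it clear. Stand it upright on its base on the bench hook, with its long side flush along the fence and no end overhanging the fence; handle it gently, without knocking or dropping it on the hook, and leave the other things on the bench where they are.

Things in the scene. Friction and masses are not known exactly. Their poses are not given: they have to be found in the camera images.
- vise: Grey cast-iron angle vise, fixed; footprint 150 (x) by 225 (y) mm. Origin: underside, below bed middle; z up, y horizontal along the jaw travel (fixed jaw at +y, sliding jaw at -y). The bed slopes 30 degrees, rising towards the vise's +x: its normal, and all that the vise carries, leans 30 degrees from vertical towards the vise's -x (robot side), so the tool must lean likewise.
- bed (a point): Middle of the sloping bed's top, 70 mm above the vise origin; axes of the vise (level). The part's underside centre starts here. A 9 mm ledge runs along the part's lower long side; the upper side is open. The sliding jaw's face is 62.5 mm plus its opening from here (-y).
- lip (a point): Tip of the fixed jaw's wooden lip, on its top edge, 40 mm from the bed square to it and 52.5 mm from bed middle (+y). The fixed jaw's face is 62.5 mm from bed middle, so its lip overhangs the part's tenon by 10 mm. The sliding jaw has a like lip, overhanging its own face by 12 mm. Both lips are 8 mm thick (32 to 40 mm square to the bed); the jaws are 30 mm high under them.
- jaw (a joint): Opening of the sliding jaw, m: 0 is shut on the part, 0.036 is fully open at its stop; grows as the jaw moves towards the vise's -y. The screw is already slack: the jaw slides stiffly (about 7 N plus 25 N per m/s) and stays where it is left.
- handle (a point): Grip point of the upright steel paddle on the sliding jaw, moving with it: 84 mm from the bed square to it, 77.5 mm plus the opening from bed middle towards -y of the vise. Paddle 12 mm thick (along the travel), 30 mm wide (up the slope), 40 to 102 mm square to the bed, with a 12 mm round bar on top (to 108 mm). Pinch it across its thickness, tool along the bed's normal.
- part: Dark wood block 40 (x) by 95 (y) by 55 (z) mm, a tenon at each y end 15 long, 28 wide, 30 high, flush with the underside; 0.14 to 0.25 kg. Origin: centre of underside. Starts on the bed, z along its normal, y along the travel, tenons under the lips. With the jaw fully open, slide it 17 mm (over 10, under 24) towards the sliding jaw: then it lifts off square to the bed. Grip its 40 mm width.
- hook: Bench hook, a fixed plywood board 250 (x) by 220 (y) by 18 mm thick with a fence across its far (+x) edge. Origin: underside; z up, y along the fence.
- fence (a point): Foot of the fence's near face, at mid length, on the board's top (18 mm up, 80 mm towards +x from the hook origin); axes of the hook. The fence stands 24 mm above the board, 220 mm long, 40 mm thick. The part is flush when its underside centre is 20 mm on the -x side of this point.
- offcut_hook: Bystander: dark wood offcut 50 x 34 x 22 mm lying near a near corner of the bench hook. Origin: centre of the underside.
- offcut_vise: Bystander: dark wood offcut 45 x 85 x 25 mm lying behind the vise. Origin: centre of the underside.
- flask: Bystander: red drinks flask, 70 mm across, 200 high. Origin: centre of the underside.
- tape: Bystander: grey tape measure, 62 x 34 x 58 mm. Origin: centre of the underside.
- driver: Bystander: screwdriver lying along its x, about 200 mm long. Origin: underside.
- jar: Bystander: glass jar, 60 mm across, 75 high. Origin: centre of the underside.
Mind the look-alikes: they are no part of the job. Leave any green or red look-alike of the part alone.

How it is judged:
By the outcome, as a careful person would: the job done as asked, in the order asked, and still so for the second after the job is handed in, with the robot touching nothing.
It also fails if it takes over 70 s, if anything falls off the work surface, if the arm or the gripper's body presses on something with over 40 N, if the wrist force passes 120 N, or if a joint passes its speed limit or range.

ROBOT

A 7-joint arm with a two-finger parallel gripper is mounted at the origin on the work surface. World frame = base frame: x ahead of the robot, y to its left, z up, the work surface at z = 0. Lengths are in m, angles in rad, forces in N, time in s.
With the tool pointing down it reaches from about 0.35 to 0.9 m from the base axis. Payload 7.2 kg.
Tool frame: the origin (TCP) lies at the very end of the fingers, on their centre line; the grasp point (between the pads) lies 19 mm behind it; z points along the fingers, y is the line along which they close (so a half turn about z gives the same grasp; the last joint's range is limited). The gripper opens to 85 mm and grips with 20 to 120 N. Pads are 22 mm wide; open, the fingers measure 114 mm over their backs; the gripper's body (76 mm by 85 mm) begins 54 mm behind the grasp point. The pads swing forward as they close: fully open they stand 13 mm farther back than shut.
Start: joints at [1.044, 0.411, -0.013, 1.596, 0.006, 1.134, -0.082], TCP at [0.277, -0.56, 0.231] pointing down, gripper open.
Joint ranges: [-2.95, 2.95], [-0.29, 1.99], [-1.47, 1.44], [0.14, 2.54], [-1.03, 4.17], [0.13, 1.85], [-2.86, 2.86]. Speed limits (rad/s): [2.39, 2.39, 3.01, 3.01, 3.14, 3.14, 3.14].

INTERFACE

Orientations are given as a unit quaternion [x, y, z, w].
In Python, from workcell import env gives the robot as it stands.
- The arm moves only by the tool send_rows, never from a script. Its arguments are lists of equal length, an entry for each row: "offset": the shift along the tool's x, y, z in mm, a list of three; "rot": the turn, a rotation vector about the tool's x, y, z in degrees, a list of three; "hand": the gripper command: -1 is fully open, 1 is shut, values between are in proportion. In form: {"offset": [[x, y, z], ...], "rot": [[rx, ry, rz], ...], "hand": [hand, ...]}. A call has 1 to 5 rows; each row is the pose to reach, as a shift and turn from the pose commanded when the call began, along the tool's axes at that moment; what a row does not reach only later rows make up. A row lasts 1/8 s, in which the tool goes at most 62.5 mm and 10.7 degrees, less where a joint would pass 70% of its speed; a pose out of reach is approached as far as the arm can. A call with a gripper value outside its range is refused whole. The fingers move at their own pace and stop on an object; "grip_force" is the grip in N (left out, the last holds). Time passes only in rows, so rows that repeat a pose let the fingers close. It gives the time, the measured TCP pose, the force, the opening and the grip force at its end, in the units of the state.
- env.sense(): the state, without advancing time (a new reading comes with each control period).
- env.get_image(name): name is "side" or "top"; returns the picture (480x640x3 uint8, red, green, blue); there is no depth.
- env.calibration(name): a dict with "intrinsics" (3x3 intrinsics, pixels), "D" ([k1, k2, p1, p2, k3] as OpenCV has them; the pictures are not rectified), "pose" (4x4, takes a point from camera to world coordinates). Camera axes: x right, y up, looking along -z (the intrinsics and any distortion apply to the point x, -y, -z); pixel columns grow to the right and rows downward; lengths in m; the calibration is good to about 2 mm. A picture is of the moment at which its call begins. calibration takes no time and is no camera call.
- env.sign_off(): hands the job in; it is judged then, once.
Trained networks look in the newest picture that a camera, given by its name, has taken for a name from the list of things; names that differ only in an ending like _2 or _b are one class to them, and where a whole thing is asked for, a point or a joint stands for the part that bears it (a point fixed in the world has none). Each returns a list of dicts, best first, with "p" (0 to 1); they miss things now and then, are a little off and sometimes report something else, mostly with a low value. They report only what shows in the picture. A call takes as long as a camera call. They do not tell look-alikes from the thing itself.
- env.boxes_of(camera, name): "xy" ([column, row] in pixels, amid what is visible of it).
- env.outline_of(camera, name): "mask" (480x640 bool, what is visible of it) and "xy" ([column, row] in pixels, amid what is visible of it).
- env.pinpoint(camera, name): "xy" ([column, row] in pixels: a listed point, or the origin of a listed thing).
The state is a dict: "time_s": time; "joints": joint angles; "dq": joint speeds; "joint_efforts": joint torques, N m; "tcp_pos": TCP position; "eef_rot": TCP orientation; "wrist_force": force on the tool from outside, world axes, zero at the start; "torque": the same for the moment, N m; "grip_width": finger opening in m; "gripper_force": force on a finger pad.
Only numpy, scipy, OpenCV 4.12 (cv2) and the standard library are available. Lean on these libraries where they do the work, as an engineer would, in place of code of your own. Each camera call takes 0.05 s, during which the arm holds its last target. There are 200 camera calls.

## Working session

There is one attempt and no reset: what is moved stays moved. The work goes in short steps, Python scripts to look and compute and a tool call to move; the robot and the scene stay as the last step left them, time stands still between calls to the robot, and variables do not carry over. Pictures are saved under pics/ and viewed, at most 13 in all, crops included, and the job is handed in when it is done.

Besides the shell and the picture viewer there is one more tool, called after "Request:" in YAML: its name, and indented under it one key for each argument. send_rows: Moves the arm, as the interface text tells. Its arguments: {"type":"object","properties":{"offset":{"type":"array","items":{"type":"array","items":{"type":"number"}}},"rot":{"type":"array","items":{"type":"array","items":{"type":"number"}}},"hand":{"type":"array","items":{"type":"number"}},"grip_force":{"type":"number"}},"required":["offset","rot","hand"]}

```bash
mkdir -p pics; ls; cat > h.py <<'E'
import numpy as np, cv2
from scipy.spatial.transform import Rotation as R
from workcell import env
def cal(c):
    d=env.calibration(c); return np.array(d["intrinsics"]),np.array(d["D"]),np.array(d["pose"])
def ray(c,xy):
    K,D,P=cal(c); u=cv2.undistortPoints(np.array([[xy]],float),K,D)[0,0]
    d=P[:3,:3]@np.array([u[0],-u[1],-1]); return P[:3,3],d/np.linalg.norm(d)
def tri(a,b):
    (o1,d1),(o2,d2)=ray("side",a),ray("top",b)
    s=np.linalg.lstsq(np.c_[d1,-d2],o2-o1,rcond=None)[0]
    p,q=o1+s[0]*d1,o2+s[1]*d2; return (p+q)/2,np.linalg.norm(p-q)
def proj(c,X):
    K,D,P=cal(c); Y=(np.atleast_2d(X)-P[:3,3])@P[:3,:3]
    return cv2.projectPoints(Y*[1,-1,-1],np.zeros(3),np.zeros(3),K,D)[0][:,0]
def atz(c,xy,z):
    o,d=ray(c,xy); return o+d*(z-o[2])/d[2]
def pic(c,name):
    im=env.get_image(c); cv2.imwrite(f"pics/{name}.png",im[...,::-1]); return im
E
python3 - <<'E'
from h import *
for c in("side","top"): pic(c,c+"0"); print(c,cal(c)[2].round(3).tolist())
for n in ["vise","bed","lip","handle","part","hook","fence","offcut_hook","offcut_vise","flask","tape","driver","jar"]:
    r={c:[(np.round(k["xy"]).tolist(),round(k["p"],2)) for k in env.pinpoint(c,n)[:4]] for c in("side","top")}
    t=tri(r["side"][0][0],r["top"][0][0]) if r["side"] and r["top"] else None
    print(n,r,t and (t[0].round(4),round(t[1],4)))
s=env.sense();print(s["time_s"],s["tcp_pos"],s["eef_rot"])
E
```

```text
pics
side [[0.996, 0.045, -0.077, 0.448], [-0.089, 0.497, -0.863, -1.199], [-0.001, 0.867, 0.499, 0.823], [0.0, 0.0, 0.0, 1.0]]
top [[0.0, 0.996, -0.085, 0.443], [-1.0, -0.0, -0.01, -0.004], [-0.01, 0.085, 0.996, 1.369], [0.0, 0.0, 0.0, 1.0]]
vise {'side': [([297.0, 255.0], 0.68), ([285.0, 341.0], 0.27)], 'top': [([272.0, 262.0], 0.57)]} (array([0.4911, 0.1599, 0.    ]), np.float64(0.0018))
bed {'side': [([293.0, 232.0], 0.64)], 'top': [([269.0, 260.0], 0.93), ([251.0, 217.0], 0.57)]} (array([0.4876, 0.1589, 0.0824]), np.float64(0.0112))
lip {'side': [([291.0, 213.0], 0.82), ([285.0, 227.0], 0.26)], 'top': [([248.0, 264.0], 0.55), ([368.0, 172.0], 0.23)]} (array([0.4798, 0.2135, 0.119 ]), np.float64(0.0013))
handle {'side': [([286.0, 228.0], 0.66)], 'top': [([295.0, 269.0], 0.78)]} (array([0.4634, 0.0794, 0.1394]), np.float64(0.0055))
part {'side': [([237.0, 229.0], 0.97), ([362.0, 214.0], 0.73), ([299.0, 238.0], 0.71), ([266.0, 206.0], 0.62)], 'top': [([214.0, 323.0], 0.87), ([271.0, 258.0], 0.76), ([203.0, 183.0], 0.73), ([168.0, 297.0], 0.61)]} (array([0.3014, 0.3352, 0.0066]), np
[... 443 characters left out ...]
0, 242.0], 0.78), ([318.0, 217.0], 0.35)], 'top': [([252.0, 220.0], 0.71)]} (array([0.6171, 0.223 , 0.0044]), np.float64(0.0061))
flask {'side': [([319.0, 218.0], 0.72)], 'top': []} None
tape {'side': [([392.0, 262.0], 0.59), ([404.0, 309.0], 0.52)], 'top': [([464.0, 229.0], 0.56)]} (array([ 0.6112, -0.3561,  0.2831]), np.float64(0.1002))
driver {'side': [([405.0, 309.0], 0.61)], 'top': [([369.0, 171.0], 0.57)]} (array([ 0.7682, -0.1406,  0.0017]), np.float64(0.013))
jar {'side': [([392.0, 261.0], 0.71)], 'top': [([294.0, 168.0], 0.92)]} (array([0.7801, 0.0938, 0.0039]), np.float64(0.008))
1.4 [ 0.27678095 -0.56036734  0.2312967 ] [9.73807054e-01 2.27375946e-01 1.55640563e-05 8.88131282e-06]
```

```bash
python3 - <<'E'
import cv2,numpy as np
a=cv2.imread("pics/side0.png")[170:390,180:446];b=cv2.imread("pics/top0.png")[130:350,160:426]
cv2.imwrite("pics/c1.png",cv2.resize(a,(798,600),interpolation=cv2.INTER_CUBIC)[:600]);cv2.imwrite("pics/c2.png",cv2.resize(b,(798,600),interpolation=cv2.INTER_CUBIC)[:600])
E
```

```text
(no output)
```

View pics/c1.png

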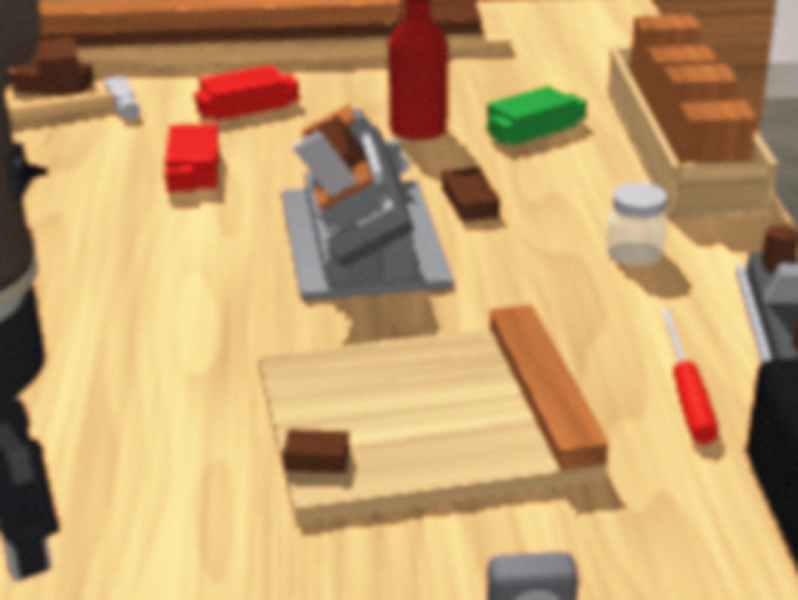

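View pics/c2.png

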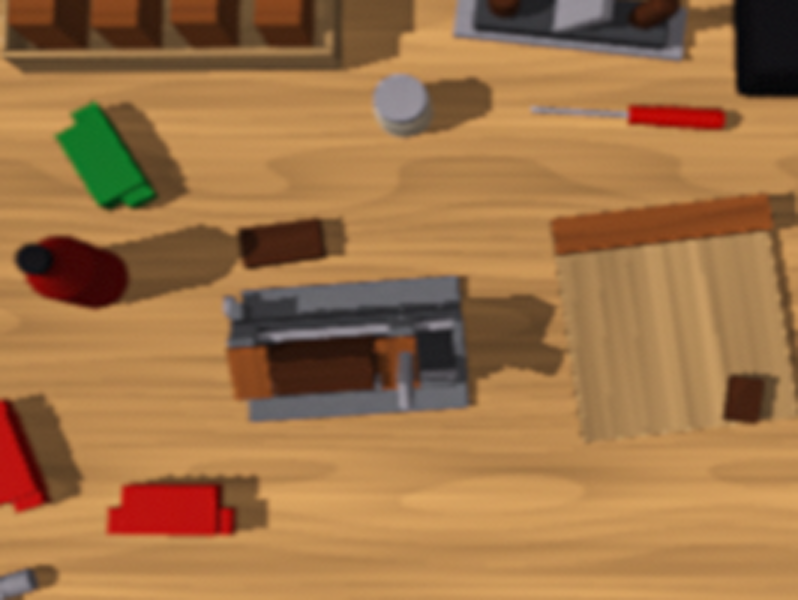

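```bash
cat > fit.py <<'E'
from h import *
from scipy.optimize import minimize,least_squares
def box(x0,x1,y0,y1,z0,z1): return np.array([[x,y,z] for x in(x0,x1) for y in(y0,y1) for z in(z0,z1)])
def T(p,X): return X@R.from_euler("z",p[2]).as_matrix().T+[p[0],p[1],0]
def sil(c,p,boxes):
    m=np.zeros((1920,2560),np.uint8)
    for b in boxes: cv2.fillConvexPoly(m,cv2.convexHull(np.round((proj(c,T(p,b))+.5)*4).astype(np.int32)),1)
    return cv2.resize(m.astype(np.float32),(640,480),interpolation=cv2.INTER_AREA)
hook=[box(-.125,.125,-.11,.11,0,.018),box(.08,.12,-.11,.11,.018,.042)]
E
python3 - <<'E'
from fit import *
M={}
for n in("hook","vise"):
  for c in("side","top"):
    env.get_image(c); r=env.outline_of(c,n)
    if r: M[n,c]=r[0]["mask"]; print(n,c,r[0]["p"],r[0]["mask"].sum(),len(r))
np.savez("m.npz",**{a+"_"+b:v for (a,b),v in M.items()})
def iou(p,cs):
    s=0
    for c in cs:
        a=sil(c,p,hook);b=M["hook",c].astype(np.float32); 
        s+=np.abs(a-b).sum()/b.sum()
    return s
for cs in(("top",),("side",),("side","top")):
    r=minimize(iou,[.54,-.18,.1],args=(cs,),method="Nelder-Mead",options=dict(initial_simplex=[[.54,-.18,.1],[.55,-.18,.1],[.54,-.17,.1],[.54,-.18,.15]],xatol=1e-4,fatol=1e-4))
    print(cs,r.x.round(4),np.degrees(r.x[2]),r.fun,T(r.x,np.array([[.08,0,.018]])))
# vise points
c30,s30=np.cos(np.pi/6),np.sin(np.pi/6)
def sl(u,y,n): return np.array([u*c30-n*s30,y,.07+u*s30+n*c30])
pts={"vise":np.zeros(3),"bed":sl(0,0,0),"lip":sl(0,.0525,.040),"handle":sl(0,-.0775,.084)}
obs={"side":{},"top":{}}
for k in range(3):
  for c in obs:
    env.get_image(c)
    for n in pts:
        r=env.pinpoint(c,n)
        if r: obs[c].setdefault(n,[]).append(r[0]["xy"])
for c in obs: print(c,{n:np.round(v,1).tolist() for n,v in obs[c].items()})
def res(p): return np.concatenate([(proj(c,T(p,pts[n][None]))[0]-np.median(v,0)) for c in obs for n,v in obs[c].items()])
r=least_squares(res,[.49,.16,.06],loss="soft_l1"); print(r.x,np.degrees(r.x[2]),res(r.x).round(1).tolist())
E
```

```text
hook side 0.68 6113 1
hook top 0.75 5933 1
vise side 0.81 2478 1
vise top 0.76 3214 1
('top',) [ 0.5404 -0.1836  0.1362] 7.804613801216969 0.05451500043272972 [[ 0.61963034 -0.17275327  0.018     ]]
('side',) [ 0.5381 -0.1837  0.1334] 7.645282841551064 0.08034107834100723 [[ 0.61736416 -0.17304724  0.018     ]]
('side', 'top') [ 0.5384 -0.1837  0.1332] 7.632518490297008 0.13683900237083435 [[ 0.61764713 -0.17311287  0.018     ]]
side {'vise': [[298.7, 256.4], [297.6, 252.7], [298.9, 255.2]], 'bed': [[294.6, 235.1], [297.5, 231.8], [295.7, 234.3]], 'lip': [[290.7, 214.9], [289.6, 213.8], [288.2, 215.1]], 'handle': [[334.7, 240.8], [285.2, 227.8], [286.9, 228.6]]}
top {'vise': [[272.0, 262.9], [273.5, 260.5], [270.7, 259.6]], 'bed': [[268.4, 260.2], [267.9, 261.6], [267.6, 262.1]], 'lip': [[249.5, 265.4], [250.6, 266.0]], 'handle': [[297.7, 269.2], [293.9, 267.3], [295.3, 268.5]]}
[0.49699796 0.16077152 0.10842402] 6.2122386680158055 [-0.1, -0.4, 2.4, 0.7, -0.9, 2.8, 0.1, -1.7, -0.2, -0.7, 1.0, -2.7, -0.3, 1.6, -0.3, 1.4]
```

```bash
cat >> fit.py <<'E'
from scipy.ndimage import map_coordinates
c30,s30=np.cos(np.pi/6),np.sin(np.pi/6)
def sl(u,y,n): return np.array([u*c30-n*s30,y,.07+u*s30+n*c30])
def edgefit(ims,edges,p0,rng=5,iters=6,verbose=1):
    """edges: (cam,A,B,name) in body frame; robust fit of x,y,yaw to nearest strong gradient"""
    p=np.array(p0,float)
    for it in range(iters):
        w=max(rng-it,2); obs=[]
        for c,A,B,nm in edges:
            S=A+(B-A)*np.linspace(.1,.9,25)[:,None]; q=proj(c,T(p,S)); t=(q[-1]-q[0]);t/=np.linalg.norm(t);n=np.array([-t[1],t[0]])
            o=np.arange(-w,w+.01,.25); P=q[:,None]+o[:,None]*n
            g=sum(np.abs(np.gradient(map_coordinates(cv2.GaussianBlur(ims[c][...,k].astype(float),(0,0),1),[P[...,1],P[...,0]],order=1),axis=1)) for k in range(3))
            pr=g.mean(0); d=o[pr.argmax()]           # one shift per edge first
            loc=g*np.exp(-.5*((o-d)/1.)**2); dd=o[loc.argmax(1)]
            obs.append((c,S,q+dd[:,None]*n,n,nm,np.median(dd)))
        f=lambda p:np.concatenate([(proj(c,T(p,S))-Q)@n for c,S,Q,n,_,_ in obs])
        p=least_squares(f,p,loss="soft_l1",f_scale=.5,x_scale=[.01,.01,.05]).x
    if verbose:
        for c,S,Q,n,nm,_ in obs: print("  ",c,nm,round(float(np.median((proj(c,T(p,S))-Q)@n)),2),end=";")
        print("\n ",p.round(4),"deg",np.degrees(p[2]).round(2))
    return p
V=lambda *a:np.array(a)
def he(c,names):
    D={"nt":(V(-.125,-.05,.018),V(-.125,.11,.018)),"rt":(V(-.125,-.11,.018),V(.08,-.11,.018)),"lt":(V(-.125,.11,.018),V(.08,.11,.018)),"rb":(V(-.125,-.11,0),V(.08,-.11,0)),
     "foot":(V(.08,-.11,.018),V(.08,.11,.018)),"fnt":(V(.08,-.11,.042),V(.08,.11,.042)),"fft":(V(.12,-.11,.042),V(.12,.11,.042)),"nb":(V(-.125,-.05,0),V(-.125,.11,0)),
     "flt":(V(.08,.11,.042),V(.12,.11,.042)),"frt":(V(.08,-.11,.042),V(.12,-.11,.042))}
    return [(c,*D[n],n) for n in names]
def ve(c,names):
    pt,h=.055,.102
    D={"near0":(V(-.075,-.1125,0),V(-.075,.1125,0)),"right0":(V(-.075,-.1125,0),V(.075,-.1125,0)),"left0":(V(-.075,.1125,0),V(.075,.1125,0)),
     "pn":(sl(-.02,-.0475,pt),sl(-.02,.0475,pt)),"pf":(sl(.02,-.0475,pt),sl(.02,.0475,pt)),"pl":(sl(-.02,.0475,pt),sl(.02,.0475,pt)),"pr":(sl(-.02,-.0475,pt),sl(.02,-.0475,pt)),
     "hr":(sl(-.015,-.0835,.108),sl(.015,-.0835,.108)),"hl":(sl(-.015,-.0715,.108),sl(.015,-.0715,.108)),
     "hsn":(sl(-.015,-.0835,.045),sl(-.015,-.0835,.1)),"hsf":(sl(.015,-.0835,.06),sl(.015,-.0835,.1))}
    return [(c,*D[n],n) for n in names]
E
python3 - <<'E'
from fit import *
ims={c:env.get_image(c) for c in("side","top")}
hs=he("side",["nt","rt","lt","fnt","fft"]);ht=he("top",["nt","lt","rt","fnt","fft","flt"])
for e in (hs,ht,hs+ht): ph=edgefit(ims,e,[.5385,-.1837,.12])
vs=ve("side",["near0","right0","hsn","hsf"]);vt=ve("top",["near0","hr","pn","hl","left0","right0"])
for e in (vs,vt,vs+vt): pv=edgefit(ims,e,[.496,.161,.08])
out=[]
for c,x0,y0 in(("side",250,190),("top",225,215)):
    im=cv2.resize(ims[c][y0:y0+75,x0:x0+100,::-1],None,fx=4,fy=4,interpolation=cv2.INTER_CUBIC)
    for _,A,B,n in ve(c,["near0","right0","left0","pn","pf","pl","pr","hr","hl","hsn","hsf"]):
        q=(proj(c,T(pv,np.array([A,B])))-[x0,y0]+.5)*4; cv2.line(im,*[tuple(map(int,k)) for k in q],(0,255,0),1)
    out.append(im)
    x0,y0=(255,260) if c=="side" else (335,190)
    im=cv2.resize(ims[c][y0:y0+90,x0:x0+133,::-1],(400,300),interpolation=cv2.INTER_CUBIC)
    for _,A,B,n in he(c,["nt","rt","lt","foot","fnt","fft","flt"]):
        q=(proj(c,T(ph,np.array([A,B])))-[x0,y0]+.5)*(400/133); cv2.line(im,*[tuple(map(int,k)) for k in q],(0,255,0),1)
    out.append(im)
cv2.imwrite("pics/ov.png",np.vstack([np.hstack(out[:2]),np.hstack(out[2:])]))
E
```

```text
side nt -0.3;   side rt -0.04;   side lt 0.21;   side fnt 1.97;   side fft -0.28;
  [ 0.5387 -0.1836  0.1243] deg 7.12
   top nt 0.97;   top lt 1.93;   top rt -0.56;   top fnt 0.01;   top fft -1.0;   top flt -0.11;
  [ 0.5388 -0.1817  0.1313] deg 7.52
   side nt -0.01;   side rt -0.25;   side lt -0.0;   side fnt 1.99;   side fft -0.26;   top nt -0.01;   top lt 1.99;   top rt -0.25;   top fnt 0.24;   top fft -0.76;   top flt 0.01;
  [ 0.5392 -0.1825  0.1341] deg 7.68Traceback (most recent call last):
  File "<stdin>", line 6, in <module>
  File "fit.py", line 26, in edgefit
    p=least_squares(f,p,loss="soft_l1",f_scale=.5,x_scale=[.01,.01,.05]).x
      ~~~~~~~~~~~~~^^^^^^^^^^^^^^^^^^^^^^^^^^^^^^^^^^^^^^^^^^^^^^^^^^^^^
    return func(*args, **kwargs)
    vector_fun = VectorFunction(
        fun_wrapped,
    ...<6 lines>...
        workers=workers
    )
    self._update_fun()
    ~~~~~~~~~~~~~~~~^^
    self.f = self.fun_wrapped(xp_copy(self.x))
             ~~~~~~~~~~~~~~~~^^^^^^^^^^^^^^^^^
    return np.atleast_1d(self.fun(x))
                         ~~~~~~~~^^^
    return self.f(x, *self.args, **self.kwargs)
           ~~~~~~^^^^^^^^^^^^^^^^^^^^^^^^^^^^^^
  File "fit.py", line 25, in <lambda>
    f=lambda p:np.concatenate([(proj(c,T(p,S))-Q)@n for c,S,Q,n,_,_ in obs])
                                ~~~~^^^^^^^^^^
  File "h.py", line 14, in proj
    K,D,P=cal(c); Y=(np.atleast_2d(X)-P[:3,3])@P[:3,:3]
          ~~~^^^
  File "h.py", line 5, in cal
    d=env.calibration(c); return np.array(d["intrinsics"]),np.array(d["D"]),np.array(d["pose"])
ValueError: time passes only in moves, steps and waits
```

```bash
sed -i 's/^def cal(c):/import functools\n@functools.cache\ndef cal(c):/' h.py
cat > ov.py <<'E'
from fit import *
ims={c:env.get_image(c) for c in("side","top")}
hs=he("side",["nt","rt","lt","fft"]);ht=he("top",["nt","rt","fnt","fft","flt"])
for e in (hs,ht,hs+ht): ph=edgefit(ims,e,[.5385,-.1837,.12])
vs=ve("side",["near0","right0","hsn","hsf"]);vt=ve("top",["near0","hr","pn","hl","left0","right0"])
for e in (vs,vt,vs+vt): pv=edgefit(ims,e,[.496,.161,.08])
out=[]
for c,x0,y0 in(("side",250,190),("top",225,215)):
    im=cv2.resize(ims[c][y0:y0+75,x0:x0+100,::-1],None,fx=4,fy=4,interpolation=cv2.INTER_CUBIC)
    for _,A,B,n in ve(c,["near0","right0","left0","pn","pf","pl","pr","hr","hl","hsn","hsf"]):
        q=(proj(c,T(pv,np.array([A,B])))-[x0,y0]+.5)*4; cv2.line(im,*[tuple(map(int,k)) for k in q],(0,255,0),1)
    out.append(im)
    x0,y0=(255,260) if c=="side" else (335,190)
    im=cv2.resize(ims[c][y0:y0+90,x0:x0+120,::-1],(400,300),interpolation=cv2.INTER_CUBIC)
    for _,A,B,n in he(c,["nt","rt","lt","foot","fnt","fft","flt"]):
        q=(proj(c,T(ph,np.array([A,B])))-[x0,y0]+.5)*(400/120); cv2.line(im,*[tuple(map(int,k)) for k in q],(0,255,0),1)
    out.append(im)
cv2.imwrite("pics/ov.png",np.vstack([np.hstack(out[:2]),np.hstack(out[2:])]))
E
python3 ov.py
```

```text
side nt -0.02;   side rt -0.06;   side lt 0.2;   side fft -0.01;
  [ 0.5395 -0.1832  0.1383] deg 7.92
   top nt 0.36;   top rt 0.03;   top fnt 0.31;   top fft -0.91;   top flt -0.04;
  [ 0.5407 -0.1886  0.1985] deg 11.37
   side nt 0.02;   side rt 0.0;   side lt 0.0;   side fft 0.01;   top nt 0.01;   top rt 0.0;   top fnt 0.26;   top fft -0.74;   top flt 0.02;
  [ 0.5398 -0.1832  0.1416] deg 8.12
   side near0 0.02;   side right0 -0.02;   side hsn 0.05;   side hsf -0.2;
  [0.5031 0.1413 0.0837] deg 4.79
   top near0 -1.0;   top hr 2.17;   top pn 0.75;   top hl -1.08;   top left0 1.07;   top right0 -1.15;
  [0.4998 0.1556 0.0837] deg 4.79
   side near0 -0.27;   side right0 -2.0;   side hsn 0.48;   side hsf -0.27;   top near0 -0.52;   top hr 0.76;   top pn 1.22;   top hl -0.49;   top left0 1.76;   top right0 0.0;
  [0.5016 0.1523 0.0596] deg 3.42
```

View pics/ov.png

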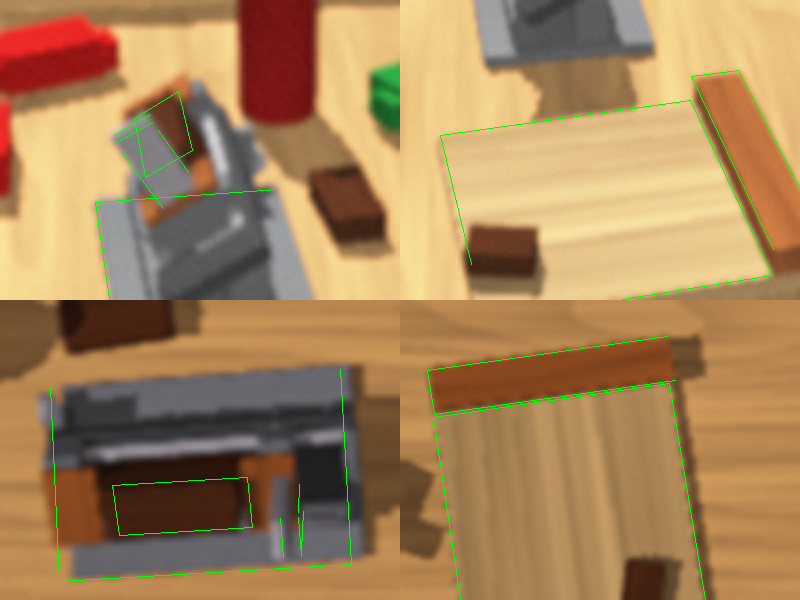

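```bash
python3 - <<'E'
s=open("ov.py").read()
a=s.index("hs=he");b=s.index("out=[]")
open("ov2.py","w").write(s[:a]+'''ph=[.5397,-.183,.1395]
hs=["hsn","hsf"]
for e in (ve("top",["near0","pl","pr","pn","hr","hl"]),ve("top",["near0","pl","pr","pf"]),ve("side",["near0","pl","pf","hsn","hsf"]),ve("side",["near0","hsn","hsf","pf"])+ve("top",["near0","pl","pr","hr","hl"])):
    pv=edgefit(ims,e,[.498,.162,.06],rng=3)
'''+s[b:].replace("pics/ov","pics/ov2").replace("np.vstack([np.hstack(out[:2]),np.hstack(out[2:])])","cv2.resize(np.hstack([out[0],out[2]]),(800,300))"))
E
python3 ov2.py
```

```text
top near0 -1.25;   top pl 0.52;   top pr -1.99;   top pn 0.74;   top hr 0.73;   top hl -0.27;
  [0.4994 0.1606 0.0462] deg 2.65
   top near0 -0.97;   top pl 2.08;   top pr -1.92;   top pf 0.54;
  [0.5001 0.1587 0.1233] deg 7.07
   side near0 0.28;   side pl 0.21;   side pf -1.75;   side hsn 0.82;   side hsf -0.17;
  [0.501  0.1719 0.0024] deg 0.14
   side near0 0.43;   side hsn 0.66;   side hsf -0.1;   side pf -2.07;   top near0 -0.07;   top pl 1.22;   top pr -2.03;   top hr 0.7;   top hl -0.3;
  [0.5028 0.1596 0.0247] deg 1.42
```

View pics/ov2.png

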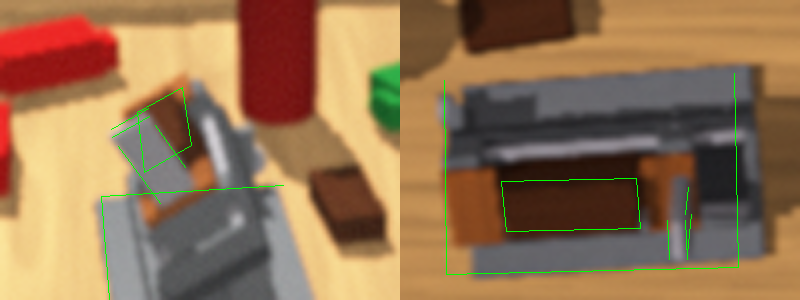

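```bash
cat > go.py <<'E'
from fit import *
PV=np.array([.5005,.161,.06]); PH=np.array([.5397,-.183,.1395])
def vrot(yd):  # tool z=-n; y tool along travel (+y) if 't', up slope if 'u'
    Z=R.from_euler("z",PV[2]).as_matrix(); n=Z@[-s30,0,c30]; t=Z@[0,1.,0]; u=Z@[c30,0,s30]
    y=t if yd=="t" else u; z=-n; return np.c_[np.cross(y,z),y,z]
def vpt(u,y,n): return T(PV,sl(u,y,n)[None])[0]
def hrot():
    a=PH[2]; y=np.array([np.cos(a),np.sin(a),0]); z=np.array([0,0,-1.]); return np.c_[np.cross(y,z),y,z]
def hpt(x,y,z): return T(PH,np.array([[x,y,z]]))[0]
def plan(p,Rm):
    s=env.sense(); R0=R.from_quat(s["eef_rot"]).as_matrix(); 
    d=R0.T@(p-s["tcp_pos"])*1000; rv=np.degrees(R.from_matrix(R0.T@Rm).as_rotvec())
    a=np.linalg.norm(rv); N=int(np.ceil(max(np.linalg.norm(d)/60,a/10.5)))
    print("t",round(s["time_s"],2),"tcp",np.round(s["tcp_pos"],4),"F",np.round(s["wrist_force"],1),"w",round(s["grip_width"],4),"j",np.round(s["joints"],2))
    print("offset",d.round(1),"rot",rv.round(2),"rows",N,"per row",(d/N).round(1),(rv/N).round(2))
E
python3 -c "
from go import *
plan(vpt(0,-.0775,.160)+[0,0,.02],vrot('t'));plan(vpt(0,-.0775,.160),vrot('t')@np.diag([-1,-1,1]))"
```

```text
t 3.6 tcp [ 0.2768 -0.5604  0.2313] F [-0.2  1.  -0. ] w 0.0854 j [ 1.04  0.41 -0.01  1.6   0.01  1.13 -0.08]
offset [ 416.3 -507.3    2.7] rot [ -40.82   -8.24 -152.35] rows 16 per row [ 26.  -31.7   0.2] [-2.55 -0.52 -9.52]
t 3.6 tcp [ 0.2768 -0.5604  0.2313] F [-0.2  1.  -0. ] w 0.0854 j [ 1.04  0.41 -0.01  1.6   0.01  1.13 -0.08]
offset [ 416.3 -507.3   22.7] rot [-5.98 29.6  22.32] rows 11 per row [ 37.8 -46.1   2.1] [-0.54  2.69  2.03]
```

Request:
send_rows:
  offset:
    - [38,-46,0]
    - [76,-92,0]
    - [114,-138,0]
    - [152,-184,0]
    - [190,-230,0]
  rot:
    - [0,0,2]
    - [0,0,4]
    - [0,0,6]
    - [0,0,8]
    - [0,0,10]
  hand: [-1,-1,-1,-1,-1]

```text
time_s: 4.22
tcp_pos: [0.3456, -0.2682, 0.2316]
eef_rot: [0.99, 0.141, 0.0, 0.0]
wrist_force: [1.7, 0.1, 0.7]
grip_width: 0.0856
gripper_force: 0.0
```

```bash
python3 -c "
from go import *
plan(vpt(0,-.0775,.160),vrot('t')@np.diag([-1,-1,1]))"
```

```text
t 4.22 tcp [ 0.3456 -0.2682  0.2316] F [1.7 0.1 0.7] w 0.0856 j [ 0.69  0.1  -0.15  2.02  0.02  1.03 -0.76]
offset [ 173.4 -311.    22.9] rot [-3.3  29.83 12.5 ] rows 6 per row [ 28.9 -51.8   3.8] [-0.55  4.97  2.08]
```

Request:
send_rows:
  offset:
    - [29,-52,0]
    - [58,-104,4]
    - [87,-155,8]
    - [116,-207,12]
    - [145,-259,16]
  rot:
    - [-0.5,5,2]
    - [-1,10,4]
    - [-1.6,15,6.2]
    - [-2.2,20,8.3]
    - [-2.7,24.8,10.4]
  hand: [-1,-1,-1,-1,-1]

```text
time_s: 4.85
tcp_pos: [0.4122, 0.0211, 0.216]
eef_rot: [0.975, 0.048, 0.218, -0.007]
wrist_force: [1.8, 0.7, -0.2]
grip_width: 0.0856
gripper_force: 0.0
```

```bash
python3 -c "
from go import *
plan(vpt(0,-.0775,.150),vrot('t')@np.diag([-1,-1,1]))"
```

```text
t 4.85 tcp [0.4122 0.0211 0.216 ] F [ 1.8  0.7 -0.2] w 0.0856 j [ 0.48 -0.17 -0.59  2.38 -0.17  0.47 -1.46]
offset [ 14.7 -56.1  24.3] rot [-0.65  4.81  2.05] rows 2 per row [  7.3 -28.1  12.1] [-0.32  2.4   1.03]
```

Request:
send_rows:
  offset:
    - [6,-25,0]
    - [12,-50,6]
    - [15,-56,16]
    - [15,-56,24]
    - [15,-56,24]
  rot:
    - [-0.3,2,1]
    - [-0.6,4,2]
    - [-0.65,4.8,2]
    - [-0.65,4.8,2]
    - [-0.65,4.8,2]
  hand: [-1,-1,-1,-1,-1]

```text
time_s: 5.48
tcp_pos: [0.4297, 0.077, 0.1992]
eef_rot: [0.966, 0.03, 0.256, -0.007]
wrist_force: [0.7, -0.1, 0.2]
grip_width: 0.0857
gripper_force: 0.0
```

```bash
python3 - <<'E'
from go import *
plan(vpt(0,-.0775,.065),vrot('t')@np.diag([-1,-1,1]))
o=[]
for c,x0,y0 in(("side",240,150),("top",225,195)):
    im=cv2.resize(env.get_image(c)[y0:y0+100,x0:x0+100,::-1],(400,400),interpolation=cv2.INTER_CUBIC)
    for _,A,B,n in ve(c,["hr","hl","hsn","hsf"]):
        q=(proj(c,T(PV,np.array([A,B])))-[x0,y0]+.5)*4; cv2.line(im,*[tuple(map(int,k)) for k in q],(0,255,0),1)
    q=(proj(c,env.sense()["tcp_pos"])[0]-[x0,y0]+.5)*4; cv2.circle(im,tuple(map(int,q)),4,(255,0,255),-1)
    o.append(im)
cv2.imwrite("pics/a.png",np.hstack(o))
E
```

```text
t 5.47 tcp [0.4297 0.077  0.1992] F [ 0.7 -0.1  0.2] w 0.0857 j [ 0.66 -0.12 -0.97  2.41  0.1   0.31 -1.93]
offset [ 1.4 -2.1 84.7] rot [-0.01  0.32  0.12] rows 2 per row [ 0.7 -1.  42.4] [-0.    0.16  0.06]
```

View pics/a.png

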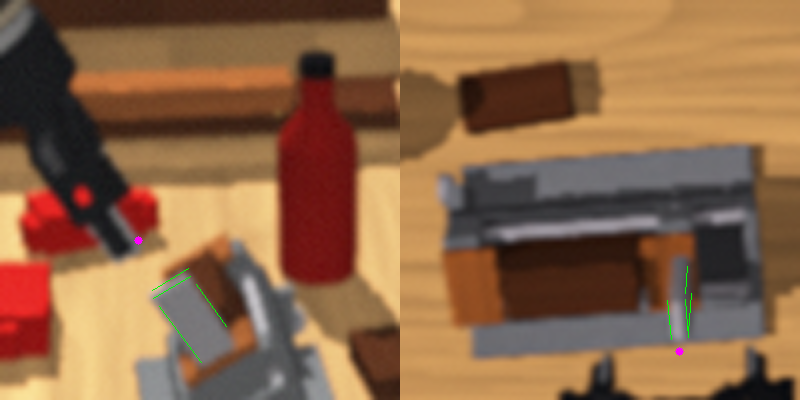

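Request:
send_rows:
  offset:
    - [1,-2,25]
    - [1,-2,45]
    - [1,-2,65]
    - [1,-2,85]
    - [1,-2,85]
  rot:
    - [0,0.3,0.1]
    - [0,0.3,0.1]
    - [0,0.3,0.1]
    - [0,0.3,0.1]
    - [0,0.3,0.1]
  hand: [-1,-1,-1,-1,-1]

```text
time_s: 6.2
tcp_pos: [0.4568, 0.0698, 0.1509]
eef_rot: [0.967, 0.023, 0.252, -0.011]
wrist_force: [0.5, -0.5, 0.1]
grip_width: 0.0855
gripper_force: 0.0
```

Request:
send_rows:
  offset:
    - [0,0,0]
    - [0,0,0]
    - [0,0,0]
    - [0,0,0]
    - [0,0,0]
  rot:
    - [0,0,0]
    - [0,0,0]
    - [0,0,0]
    - [0,0,0]
    - [0,0,0]
  hand: [0.8,0.8,0.8,0.8,0.8]
  grip_force: 40

```text
time_s: 6.82
tcp_pos: [0.4568, 0.072, 0.1519]
eef_rot: [0.967, 0.025, 0.253, -0.012]
wrist_force: [-6.6, 5.6, 8.2]
grip_width: 0.0106
gripper_force: 39.1
```

```bash
python3 -c "
from go import *
plan(vpt(0,-.0775-.036,.065),vrot('t')@np.diag([-1,-1,1]))"
```

```text
t 6.83 tcp [0.4568 0.072  0.1519] F [-6.6  5.6  8.2] w 0.0106 j [ 0.16  0.06 -0.53  2.44  0.83  0.23 -2.66]
offset [ 2.1 27.4 30.2] rot [-0.38  0.65 -0.61] rows 1 per row [ 2.1 27.4 30.2] [-0.38  0.65 -0.61]
```

Request:
send_rows:
  offset:
    - [0,2,0]
    - [0,4,0]
    - [0,6,0]
    - [0,9,0]
    - [0,12,0]
  rot:
    - [0,0,0]
    - [0,0,0]
    - [0,0,0]
    - [0,0,0]
    - [0,0,0]
  hand: [0.8,0.8,0.8,0.8,0.8]
  grip_force: 60

```text
time_s: 7.45
tcp_pos: [0.4577, 0.0601, 0.1519]
eef_rot: [0.967, 0.025, 0.253, -0.012]
wrist_force: [-6.4, 7.5, 7.7]
grip_width: 0.0098
gripper_force: 58.7
```

```bash
python3 -c "
from go import *
plan(vpt(0,-.0775-.036,.090),vrot('t')@np.diag([-1,-1,1]))"
```

```text
t 7.45 tcp [0.4577 0.0601 0.1519] F [-6.4  7.5  7.7] w 0.0098 j [ 0.19  0.05 -0.53  2.44  0.78  0.21 -2.58]
offset [ 1.5 15.4  5.2] rot [-0.4   0.61 -0.59] rows 1 per row [ 1.5 15.4  5.2] [-0.4   0.61 -0.59]
```

Request:
send_rows:
  offset:
    - [0,4,0]
    - [0,8,0]
    - [0,12,0]
    - [0,16,0]
    - [0,20,0]
  rot:
    - [0,0,0]
    - [0,0,0]
    - [0,0,0]
    - [0,0,0]
    - [0,0,0]
  hand: [0.8,0.8,0.8,0.8,0.8]

```text
time_s: 8.07
tcp_pos: [0.4589, 0.0453, 0.152]
eef_rot: [0.966, 0.029, 0.255, -0.016]
wrist_force: [-13.3, 34.9, 5.1]
grip_width: 0.0097
gripper_force: 59.2
```

Request:
send_rows:
  offset:
    - [0,2,0]
    - [0,3,0]
    - [0,4,0]
    - [0,5,0]
    - [0,6,0]
  rot:
    - [0,0,0]
    - [0,0,0]
    - [0,0,0]
    - [0,0,0]
    - [0,0,0]
  hand: [0.8,0.8,0.8,0.8,0.8]

```text
time_s: 8.7
tcp_pos: [0.459, 0.0451, 0.152]
eef_rot: [0.966, 0.033, 0.255, -0.019]
wrist_force: [-18.8, 48.3, 6.3]
grip_width: 0.0096
gripper_force: 59.5
```

Request:
send_rows:
  offset:
    - [0,-4,0]
    - [0,-8,0]
    - [0,-10,0]
    - [0,-10,0]
    - [0,-10,0]
  rot:
    - [0,0,0]
    - [0,0,0]
    - [0,0,0]
    - [0,0,0]
    - [0,0,0]
  hand: [0.8,0.8,0.8,-0.3,-0.3]

```text
time_s: 9.32
tcp_pos: [0.4578, 0.0415, 0.1507]
eef_rot: [0.967, 0.023, 0.252, -0.011]
wrist_force: [-0.1, -0.2, 0.4]
grip_width: 0.0459
gripper_force: 0.0
```

Request:
send_rows:
  offset:
    - [0,0,0]
    - [0,0,-15]
    - [0,0,-30]
    - [0,0,-50]
    - [0,0,-70]
  rot:
    - [0,0,0]
    - [0,0,0]
    - [0,0,0]
    - [0,0,0]
    - [0,0,0]
  hand: [-0.5,-0.5,-0.5,-0.5,-0.5]

```text
time_s: 9.95
tcp_pos: [0.4233, 0.0399, 0.2121]
eef_rot: [0.967, 0.023, 0.252, -0.011]
wrist_force: [0.9, -0.5, 0.6]
grip_width: 0.0644
gripper_force: 0.0
```

```bash
python3 - <<'E'
from go import *
plan(vpt(0,0,.140),vrot('u'))
o=[]
for c,x0,y0 in(("side",240,150),("top",225,195)):
    im=cv2.resize(env.get_image(c)[y0:y0+100,x0:x0+100,::-1],(400,400),interpolation=cv2.INTER_CUBIC)
    for _,A,B,n in ve(c,["hr","hl","hsn","hsf"]):
        q=(proj(c,T(PV,np.array([A,B])-[0,.036,0]))-[x0,y0]+.5)*4; cv2.line(im,*[tuple(map(int,k)) for k in q],(0,255,0),1)
    for _,A,B,n in ve(c,["pn","pf","pl","pr"]):
        q=(proj(c,T(PV,np.array([A,B])))-[x0,y0]+.5)*4; cv2.line(im,*[tuple(map(int,k)) for k in q],(0,255,0),1)
    o.append(im)
cv2.imwrite("pics/b.png",np.hstack(o))
E
```

```text
t 9.95 tcp [0.4233 0.0399 0.2121] F [ 0.9 -0.5  0.6] w 0.0644 j [ 0.28 -0.16 -0.5   2.42  0.01  0.36 -1.77]
offset [   0.9 -116.2   25.6] rot [ -0.83   0.48 -90.74] rows 9 per row [  0.1 -12.9   2.8] [ -0.09   0.05 -10.08]
```

View pics/b.png

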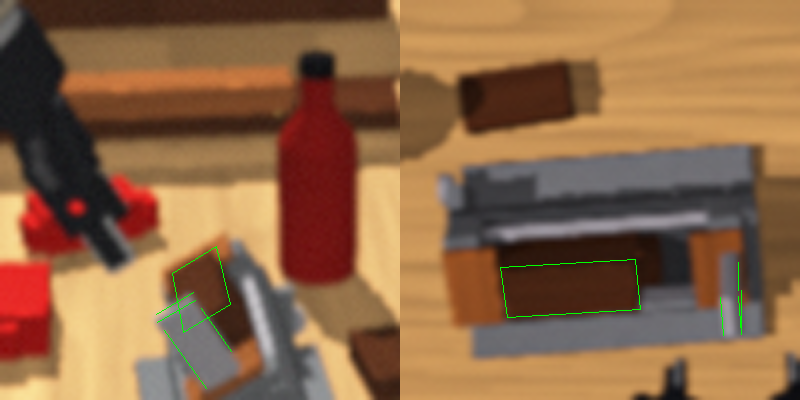

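Request:
send_rows:
  offset:
    - [0,-13,0]
    - [0,-26,0]
    - [0,-39,0]
    - [0,-52,0]
    - [0,-65,0]
  rot:
    - [0,0,-10]
    - [0,0,-20]
    - [0,0,-30]
    - [0,0,-40]
    - [0,0,-50]
  hand: [-0.45,-0.45,-0.45,-0.45,-0.45]

```text
time_s: 10.68
tcp_pos: [0.4205, 0.1055, 0.2117]
eef_rot: [0.866, 0.433, 0.232, 0.097]
wrist_force: [0.0, -0.5, -0.4]
grip_width: 0.0618
gripper_force: 0.0
```

```bash
python3 -c "
from go import *
plan(vpt(0,0,.140),vrot('u'))"
```

```text
t 10.68 tcp [0.4205 0.1055 0.2117] F [ 0.  -0.5 -0.4] w 0.0618 j [ 0.14 -0.13 -0.6   2.4   0.31  0.4  -1.38]
offset [ 39.5 -31.5  24.5] rot [ -0.87   0.07 -40.36] rows 4 per row [ 9.9 -7.9  6.1] [ -0.22   0.02 -10.09]
```

Request:
send_rows:
  offset:
    - [10,-8,4]
    - [20,-16,10]
    - [30,-24,18]
    - [40,-32,25]
    - [40,-32,25]
  rot:
    - [-0.2,0,-10]
    - [-0.4,0,-20]
    - [-0.6,0,-30]
    - [-0.9,0,-40.4]
    - [-0.9,0,-40.4]
  hand: [-0.45,-0.45,-0.45,-0.45,-0.45]

```text
time_s: 11.3
tcp_pos: [0.4307, 0.1581, 0.1906]
eef_rot: [0.664, 0.702, 0.188, 0.176]
wrist_force: [-0.5, 0.0, 0.4]
grip_width: 0.0621
gripper_force: 0.0
```

```bash
python3 -c "
from go import *
plan(vpt(0,0,.080),vrot('u'));plan(vpt(0,0,.026),vrot('u'))"
```

```text
t 11.3 tcp [0.4307 0.1581 0.1906] F [-0.5  0.   0.4] w 0.0621 j [ 0.07 -0.01 -0.72  2.38  0.72  0.43 -1.21]
offset [-1.3  0.3 59.3] rot [-0.08 -0.02 -0.26] rows 1 per row [-1.3  0.3 59.3] [-0.08 -0.02 -0.26]
t 11.3 tcp [0.4307 0.1581 0.1906] F [-0.5  0.   0.4] w 0.0621 j [ 0.07 -0.01 -0.72  2.38  0.72  0.43 -1.21]
offset [ -1.3   0.3 113.3] rot [-0.08 -0.02 -0.26] rows 2 per row [-0.7  0.2 56.7] [-0.04 -0.01 -0.13]
```

Request:
send_rows:
  offset:
    - [-1,0,20]
    - [-1,0,40]
    - [-1,0,55]
    - [-1,0,70]
    - [-1,0,75]
  rot:
    - [0,0,0]
    - [0,0,0]
    - [0,0,0]
    - [0,0,0]
    - [0,0,0]
  hand: [-0.45,-0.45,-0.45,-0.45,-0.45]

```text
time_s: 11.92
tcp_pos: [0.4683, 0.1576, 0.1256]
eef_rot: [0.666, 0.7, 0.188, 0.177]
wrist_force: [0.9, -0.3, 0.1]
grip_width: 0.0617
gripper_force: 0.0
```

```bash
python3 - <<'E'
from go import *
plan(vpt(0,0,.026),vrot('u'))
o=[]
for c,x0,y0 in(("side",240,150),("top",225,195)):
    o.append(cv2.resize(env.get_image(c)[y0:y0+100,x0:x0+100,::-1],(400,400),interpolation=cv2.INTER_CUBIC))
cv2.imwrite("pics/d.png",np.hstack(o))
E
```

```text
t 11.93 tcp [0.4683 0.1576 0.1256] F [ 0.9 -0.3  0.1] w 0.0617 j [-0.01  0.21 -0.65  2.39  1.29  0.42 -1.74]
offset [ 1.5  0.3 38.4] rot [-0.09  0.11 -0.49] rows 1 per row [ 1.5  0.3 38.4] [-0.09  0.11 -0.49]
```

View pics/d.png

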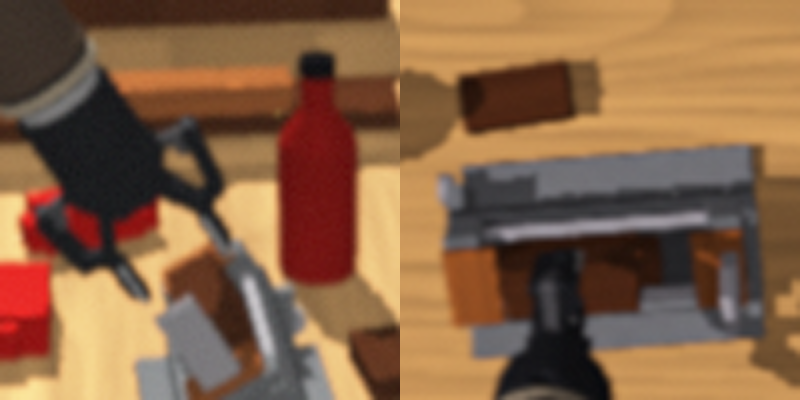

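Request:
send_rows:
  offset:
    - [1,0,8]
    - [1,0,16]
    - [1,0,24]
    - [1,0,32]
    - [1,0,38]
  rot:
    - [0,0,-0.4]
    - [0,0,-0.4]
    - [0,0,-0.4]
    - [0,0,-0.4]
    - [0,0,-0.4]
  hand: [-0.45,-0.45,-0.45,-0.45,-0.45]

```text
time_s: 12.65
tcp_pos: [0.4876, 0.1603, 0.0941]
eef_rot: [0.662, 0.703, 0.188, 0.178]
wrist_force: [0.5, 0.2, 0.2]
grip_width: 0.0618
gripper_force: 0.0
```

```bash
python3 -c "
from go import *
plan(vpt(0,0,.026),vrot('u'))"
```

```text
t 12.65 tcp [0.4876 0.1603 0.0941] F [0.5 0.2 0.2] w 0.0618 j [-0.04  0.32 -0.62  2.38  1.53  0.44 -1.95]
offset [-0.1 -0.9  1.3] rot [0.06 0.08 0.06] rows 1 per row [-0.1 -0.9  1.3] [0.06 0.08 0.06]
```

Request:
send_rows:
  offset:
    - [0,-1,0]
    - [0,-1,0]
    - [0,-1,0]
    - [0,-1,0]
    - [0,-1,0]
  rot:
    - [0,0,0]
    - [0,0,0]
    - [0,0,0]
    - [0,0,0]
    - [0,0,0]
  hand: [-0.1,0,0.1,0.3,0.5]
  grip_force: 30

```text
time_s: 13.28
tcp_pos: [0.4858, 0.1604, 0.0932]
eef_rot: [0.661, 0.704, 0.188, 0.178]
wrist_force: [-5.8, -1.1, 3.6]
grip_width: 0.0396
gripper_force: 30.6
```

Request:
send_rows:
  offset:
    - [0,0.5,-0.7]
    - [-3,0.5,-0.7]
    - [-7,0.5,-0.7]
    - [-11,0.5,-0.7]
    - [-15,0.5,-0.7]
  rot:
    - [0,0,0]
    - [0,0,0]
    - [0,0,0]
    - [0,0,0]
    - [0,0,0]
  hand: [0.5,0.5,0.5,0.5,0.5]
  grip_force: 40

```text
time_s: 13.9
tcp_pos: [0.4876, 0.1451, 0.0941]
eef_rot: [0.662, 0.704, 0.188, 0.178]
wrist_force: [-0.1, 0.2, -2.4]
grip_width: 0.0394
gripper_force: 40.6
```

Request:
send_rows:
  offset:
    - [-2,0,0]
    - [-2,0,0]
    - [-2,0,-1]
    - [-2,0,-2]
    - [-2,0,-3]
  rot:
    - [0,0,0]
    - [0,0,0]
    - [0,0,0]
    - [0,0,0]
    - [0,0,0]
  hand: [0.5,0.5,0.5,0.5,0.5]

```text
time_s: 14.52
tcp_pos: [0.4861, 0.1435, 0.0968]
eef_rot: [0.661, 0.704, 0.188, 0.178]
wrist_force: [0.9, -0.2, -2.5]
grip_width: 0.0396
gripper_force: 40.6
```

```bash
python3 - <<'E'
from go import *
plan(vpt(0,-.017,.026),vrot('u'))
o=[]
for c,x0,y0 in(("side",240,150),("top",225,195)):
    o.append(cv2.resize(env.get_image(c)[y0:y0+100,x0:x0+100,::-1],(400,400),interpolation=cv2.INTER_CUBIC))
cv2.imwrite("pics/e.png",np.hstack(o))
E
```

```text
t 14.53 tcp [0.4861 0.1435 0.0968] F [ 0.9 -0.2 -2.5] w 0.0396 j [-0.01  0.3  -0.6   2.39  1.54  0.41 -1.92]
offset [-0.4 -0.1  4.9] rot [0.03 0.07 0.14] rows 1 per row [-0.4 -0.1  4.9] [0.03 0.07 0.14]
```

View pics/e.png

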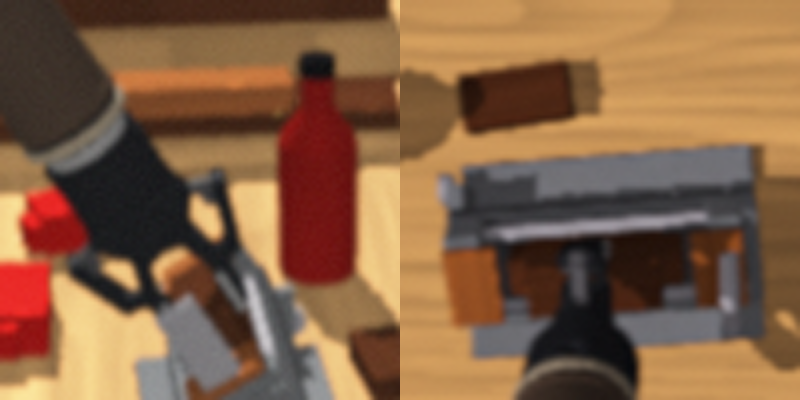

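Request:
send_rows:
  offset:
    - [0,0,-8]
    - [0,0,-18]
    - [0,0,-30]
    - [0,0,-45]
    - [0,0,-60]
  rot:
    - [0,0,0]
    - [0,0,0]
    - [0,0,0]
    - [0,0,0]
    - [0,0,0]
  hand: [0.5,0.5,0.5,0.5,0.5]

```text
time_s: 15.25
tcp_pos: [0.4558, 0.1416, 0.149]
eef_rot: [0.661, 0.704, 0.188, 0.178]
wrist_force: [0.4, -0.1, -2.1]
grip_width: 0.0393
gripper_force: 40.6
```

Request:
send_rows:
  offset:
    - [0,0,-18]
    - [0,0,-36]
    - [0,0,-54]
    - [0,0,-72]
    - [0,0,-85]
  rot:
    - [0,0,0]
    - [0,0,0]
    - [0,0,0]
    - [0,0,0]
    - [0,0,0]
  hand: [0.5,0.5,0.5,0.5,0.5]

```text
time_s: 15.88
tcp_pos: [0.4132, 0.139, 0.2229]
eef_rot: [0.661, 0.704, 0.188, 0.179]
wrist_force: [-0.5, -0.1, -2.8]
grip_width: 0.0392
gripper_force: 40.6
```

```bash
python3 -c "
from go import *
plan(hpt(.05,0,.018+.026+.12),hrot())"
```

```text
t 15.88 tcp [0.4132 0.139  0.2229] F [-0.5 -0.1 -2.8] w 0.0392 j [ 0.09 -0.14 -0.67  2.38  0.4   0.45 -0.85]
offset [-325.   105.5  130.1] rot [30.03  1.34 -4.34] rows 7 per row [-46.4  15.1  18.6] [ 4.29  0.19 -0.62]
```

```bash
python3 -c "
from go import *
plan(np.array([.50,-.06,.25]),hrot())"
```

```text
t 15.88 tcp [0.4132 0.139  0.2229] F [-0.5 -0.1 -2.8] w 0.0392 j [ 0.09 -0.14 -0.67  2.38  0.4   0.45 -0.85]
offset [-204.    77.8   14.3] rot [30.03  1.34 -4.34] rows 4 per row [-51.   19.4   3.6] [ 7.51  0.33 -1.09]
```

Request:
send_rows:
  offset:
    - [-30,15,0]
    - [-72,31,3]
    - [-115,46,7]
    - [-160,62,11]
    - [-204,78,14]
  rot:
    - [6,0.3,-0.9]
    - [12,0.5,-1.7]
    - [18,0.8,-2.6]
    - [24,1.1,-3.5]
    - [30,1.3,-4.3]
  hand: [0.5,0.5,0.5,0.5,0.5]

```text
time_s: 16.5
tcp_pos: [0.501, -0.0613, 0.2501]
eef_rot: [0.656, 0.755, -0.001, -0.001]
wrist_force: [0.2, 0.7, -2.3]
grip_width: 0.0394
gripper_force: 40.7
```

```bash
python3 -c "
from go import *
plan(hpt(.052,0,.018+.026+.06),hrot())"
```

```text
t 16.5 tcp [ 0.501  -0.0613  0.2501] F [ 0.2  0.7 -2.3] w 0.0394 j [ 0.18  0.2  -0.17  1.85  0.04  1.1   0.13]
offset [-126.    73.8  145.8] rot [-0.17 -0.03 -0.  ] rows 4 per row [-31.5  18.5  36.4] [-0.04 -0.01 -0.  ]
```

Request:
send_rows:
  offset:
    - [-30,18,20]
    - [-65,38,55]
    - [-100,58,95]
    - [-120,70,130]
    - [-126,74,146]
  rot:
    - [-0.2,0,0]
    - [-0.2,0,0]
    - [-0.2,0,0]
    - [-0.2,0,0]
    - [-0.2,0,0]
  hand: [0.5,0.5,0.5,0.5,0.5]

```text
time_s: 17.12
tcp_pos: [0.5904, -0.1753, 0.1009]
eef_rot: [0.657, 0.754, 0.0, -0.0]
wrist_force: [0.7, 0.3, -1.8]
grip_width: 0.0393
gripper_force: 41.0
```

```bash
python3 - <<'E'
from go import *
plan(hpt(.052,0,.018+.026),hrot())
o=[]
p=env.sense()["tcp_pos"]
for c,x0,y0 in(("side",270,240),("top",335,190)):
    im=cv2.resize(env.get_image(c)[y0:y0+100,x0:x0+100,::-1],(400,400),interpolation=cv2.INTER_CUBIC)
    for _,A,B,n in he(c,["foot","fnt","fft"]):
        q=(proj(c,T(PH,np.array([A,B])))-[x0,y0]+.5)*4; cv2.line(im,*[tuple(map(int,k)) for k in q],(0,255,0),1)
    # held part: predicted bottom and top block rectangle
    for z in(-.026,.029):
        Q=[proj(c,p+hrot()@np.array([yy,xx,-z]))[0] for xx,yy in((-.02,-.0475),(.02,-.0475),(.02,.0475),(-.02,.0475))]
        cv2.polylines(im,[((np.array(Q)-[x0,y0]+.5)*4).astype(np.int32)],True,(255,255,0),1)
    o.append(im)
cv2.imwrite("pics/f.png",np.hstack(o))
E
```

```text
t 17.12 tcp [ 0.5904 -0.1753  0.1009] F [ 0.7  0.3 -1.8] w 0.0393 j [ 0.29  0.53 -0.11  1.74  0.07  0.87  0.29]
offset [-0.6  0.7 56.9] rot [-0.   -0.06 -0.12] rows 1 per row [-0.6  0.7 56.9] [-0.   -0.06 -0.12]
```

View pics/f.png

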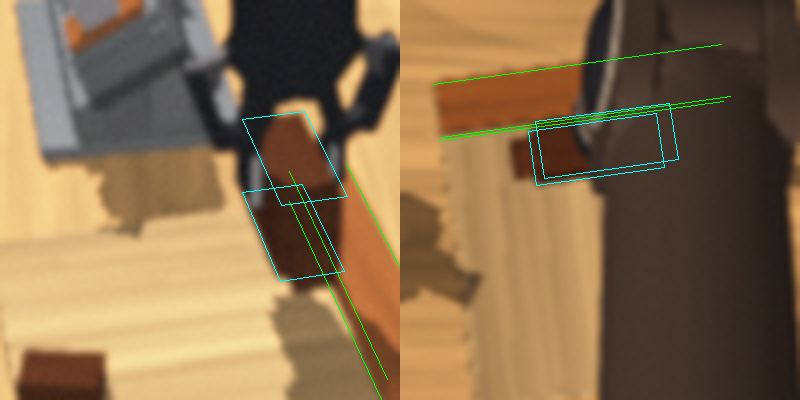

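Request:
send_rows:
  offset:
    - [0,0,14]
    - [0,0,26]
    - [0,0,37]
    - [0,0,45]
    - [0,0,50]
  rot:
    - [0,0,0]
    - [0,0,0]
    - [0,0,0]
    - [0,0,0]
    - [0,0,0]
  hand: [0.5,0.5,0.5,0.5,0.5]

```text
time_s: 17.85
tcp_pos: [0.5914, -0.1741, 0.0531]
eef_rot: [0.656, 0.754, 0.001, 0.001]
wrist_force: [-0.1, 0.3, -2.6]
grip_width: 0.0395
gripper_force: 41.1
```

Request:
send_rows:
  offset:
    - [0,0,0.7]
    - [0,0,1.4]
    - [0,0,2.1]
    - [0,0,2.8]
    - [0,0,3.5]
  rot:
    - [0,0,0]
    - [0,0,0]
    - [0,0,0]
    - [0,0,0]
    - [0,0,0]
  hand: [0.5,0.5,0.5,0.5,0.5]

```text
time_s: 18.48
tcp_pos: [0.5916, -0.1743, 0.0502]
eef_rot: [0.656, 0.754, 0.001, 0.001]
wrist_force: [-0.4, -0.9, -2.3]
grip_width: 0.0393
gripper_force: 41.1
```

Request:
send_rows:
  offset:
    - [0,0,0.6]
    - [0,0,1.2]
    - [0,0,1.8]
    - [0,0,2.4]
    - [0,0,3.0]
  rot:
    - [0,0,0]
    - [0,0,0]
    - [0,0,0]
    - [0,0,0]
    - [0,0,0]
  hand: [0.5,0.5,0.5,0.5,0.5]

```text
time_s: 19.1
tcp_pos: [0.5916, -0.1742, 0.0471]
eef_rot: [0.656, 0.754, 0.001, 0.001]
wrist_force: [0.1, -0.0, -3.1]
grip_width: 0.0397
gripper_force: 41.1
```

Request:
send_rows:
  offset:
    - [0,0,0.4]
    - [0,0,0.8]
    - [0,0,1.2]
    - [0,0,1.6]
    - [0,0,2.0]
  rot:
    - [0,0,0]
    - [0,0,0]
    - [0,0,0]
    - [0,0,0]
    - [0,0,0]
  hand: [0.5,0.5,0.5,0.5,0.5]

```text
time_s: 19.73
tcp_pos: [0.5916, -0.1742, 0.0451]
eef_rot: [0.656, 0.754, 0.001, 0.001]
wrist_force: [-0.5, 0.3, -2.8]
grip_width: 0.0396
gripper_force: 41.1
```

Request:
send_rows:
  offset:
    - [0,0,0.4]
    - [0,0,0.8]
    - [0,0,1.2]
    - [0,0,1.6]
    - [0,0,2.0]
  rot:
    - [0,0,0]
    - [0,0,0]
    - [0,0,0]
    - [0,0,0]
    - [0,0,0]
  hand: [0.5,0.5,0.5,0.5,0.5]

```text
time_s: 20.35
tcp_pos: [0.5917, -0.1739, 0.0442]
eef_rot: [0.656, 0.754, 0.002, 0.001]
wrist_force: [-3.5, 2.4, 10.6]
grip_width: 0.039
gripper_force: 42.6
```

Request:
send_rows:
  offset:
    - [0,0,-1]
    - [0,1,-1]
    - [0,2,-1]
    - [0,3,-1]
    - [0,4,-1]
  rot:
    - [0,0,0]
    - [0,0,0]
    - [0,0,0]
    - [0,0,0]
    - [0,0,0]
  hand: [0.5,0.5,0.5,0.5,0.5]

```text
time_s: 20.98
tcp_pos: [0.595, -0.1743, 0.0443]
eef_rot: [0.657, 0.754, 0.001, 0.001]
wrist_force: [-5.0, -0.1, 4.9]
grip_width: 0.04
gripper_force: 42.1
```

Request:
send_rows:
  offset:
    - [0,0.6,0]
    - [0,1.2,0]
    - [0,1.8,0]
    - [0,2.4,0]
    - [0,3,0]
  rot:
    - [0,0,0]
    - [0,0,0]
    - [0,0,0]
    - [0,0,0]
    - [0,0,0]
  hand: [0.5,0.5,0.5,0.5,0.5]

```text
time_s: 21.6
tcp_pos: [0.5979, -0.1741, 0.0442]
eef_rot: [0.657, 0.754, 0.001, 0.001]
wrist_force: [-5.0, -0.6, 5.7]
grip_width: 0.0392
gripper_force: 42.0
```

Request:
send_rows:
  offset:
    - [0,0.6,-0.2]
    - [0,1.2,-0.2]
    - [0,1.8,-0.2]
    - [0,2.4,-0.2]
    - [0,3,-0.2]
  rot:
    - [0,0,0]
    - [0,0,0]
    - [0,0,0]
    - [0,0,0]
    - [0,0,0]
  hand: [0.5,0.5,0.5,0.5,0.5]

```text
time_s: 22.22
tcp_pos: [0.601, -0.1731, 0.0443]
eef_rot: [0.656, 0.754, 0.001, 0.001]
wrist_force: [-5.0, -2.2, 3.9]
grip_width: 0.0399
gripper_force: 41.9
```

Request:
send_rows:
  offset:
    - [0,0.5,0]
    - [0,1,0]
    - [0,1.5,0]
    - [0,2,0]
    - [0,2.5,0]
  rot:
    - [0,0,0]
    - [0,0,0]
    - [0,0,0]
    - [0,0,0]
    - [0,0,0]
  hand: [0.5,0.5,0.5,0.5,0.5]

```text
time_s: 22.85
tcp_pos: [0.6013, -0.1729, 0.0442]
eef_rot: [0.657, 0.754, -0.0, -0.001]
wrist_force: [-12.5, -1.2, 10.8]
grip_width: 0.0395
gripper_force: 42.7
```

Request:
send_rows:
  offset:
    - [0,0.5,-0.6]
    - [0,1,-0.6]
    - [0,1,-0.6]
    - [0,0,-0.6]
    - [0,-1,-0.6]
  rot:
    - [0,0,0]
    - [0,0,0]
    - [0,0,0]
    - [0,0,0]
    - [0,0,0]
  hand: [0.5,0.5,0.5,0.5,0.5]
  grip_force: 20

```text
time_s: 23.48
tcp_pos: [0.6012, -0.173, 0.0443]
eef_rot: [0.657, 0.754, 0.0, -0.0]
wrist_force: [-4.9, -2.1, 0.8]
grip_width: 0.0394
gripper_force: 41.5
```

```bash
python3 -c "
from go import *
s=env.sense();plan(hpt(.06,0,.044),hrot());print(s['torque'],s['gripper_force'])"
```

```text
t 23.48 tcp [ 0.6012 -0.173   0.0443] F [-4.9 -2.1  0.8] w 0.0394 j [ 0.28  0.62 -0.1   1.75  0.08  0.78  0.27]
offset [-1.4 -2.3  0.3] rot [ 0.02 -0.05 -0.1 ] rows 1 per row [-1.4 -2.3  0.3] [ 0.02 -0.05 -0.1 ]
[-0.66863058  1.09316582 -0.27001372] 41.45655870437622
```

Relax and open slowly: 40 mm is about hand 0.06.

Request:
send_rows:
  offset:
    - [0,-0.5,0]
    - [0,-0.5,0]
    - [0,-0.5,0]
    - [0,-0.5,0]
    - [0,-0.5,0]
  rot:
    - [0,0,0]
    - [0,0,0]
    - [0,0,0]
    - [0,0,0]
    - [0,0,0]
  hand: [0.1,0.02,-0.05,-0.1,-0.15]

```text
time_s: 24.1
tcp_pos: [0.603, -0.1724, 0.0451]
eef_rot: [0.656, 0.755, 0.002, 0.001]
wrist_force: [0.4, -0.6, 0.4]
grip_width: 0.0493
gripper_force: 0.0
```

Request:
send_rows:
  offset:
    - [0,0,0]
    - [0,0,-8]
    - [0,0,-20]
    - [0,0,-40]
    - [0,0,-70]
  rot:
    - [0,0,0]
    - [0,0,0]
    - [0,0,0]
    - [0,0,0]
    - [0,0,0]
  hand: [-0.3,-0.3,-0.3,-0.3,-0.3]

```text
time_s: 24.72
tcp_pos: [0.602, -0.1727, 0.1164]
eef_rot: [0.656, 0.754, 0.001, 0.001]
wrist_force: [-0.6, -0.7, 0.9]
grip_width: 0.0555
gripper_force: 0.0
```

Request:
send_rows:
  offset:
    - [30,-20,-30]
    - [70,-50,-50]
    - [110,-80,-60]
    - [150,-120,-60]
    - [190,-160,-60]
  rot:
    - [0,0,0]
    - [0,0,0]
    - [0,0,0]
    - [0,0,0]
    - [0,0,0]
  hand: [-0.3,-0.3,-0.3,-0.3,-0.3]

```text
time_s: 25.35
tcp_pos: [0.4164, -0.0057, 0.1759]
eef_rot: [0.656, 0.754, 0.002, 0.002]
wrist_force: [1.2, 0.6, 0.6]
grip_width: 0.0558
gripper_force: 0.0
```

```bash
python3 - <<'E'
from go import *
plan(hpt(.06,0,.044),hrot())
o=[]
for c,x0,y0 in(("side",300,240),("top",335,190)):
    im=cv2.resize(env.get_image(c)[y0:y0+100,x0:x0+100,::-1],(400,400),interpolation=cv2.INTER_CUBIC)
    o.append(im)
cv2.imwrite("pics/g.png",np.hstack(o))
E
```

```text
t 25.35 tcp [ 0.4164 -0.0057  0.1759] F [1.2 0.6 0.6] w 0.0558 j [ 0.09  0.13 -0.21  2.13  0.04  0.88 -0.  ]
offset [-192.6  156.7  133. ] rot [ 0.36  0.02 -0.03] rows 5 per row [-38.5  31.3  26.6] [ 0.07  0.   -0.01]
```

View pics/g.png

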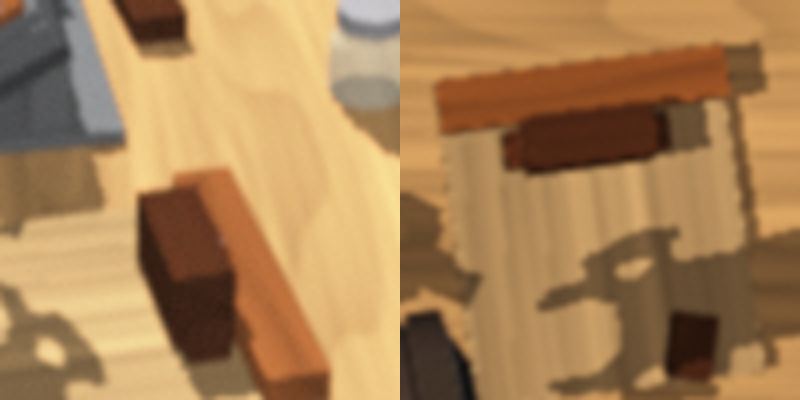

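```bash
python3 - <<'E'
from go import *
ims={c:env.get_image(c) for c in("side","top")}
z=.073
def pe(c,names):
    q={"n":((-.02,-.0475),(-.02,.0475)),"f":((.02,-.0475),(.02,.0475)),"r":((-.02,-.0475),(.02,-.0475)),"l":((-.02,.0475),(.02,.0475))}
    return [(c,V(*q[k][0],z),V(*q[k][1],z),k) for k in names]
p0=[.6005,-.1735,.1395]
for e in (pe("top","nf"),pe("side","nfrl"),pe("top","nf")+pe("side","nflr")):
    p=edgefit(ims,e,p0,rng=3); d=R.from_euler("z",-PH[2]).as_matrix()@np.r_[p[:2]-PH[:2],0]; print("hook frame",d.round(4))
ph=edgefit(ims,he("side",["nt","lt","fft"])+he("top",["fnt","fft","lt"]),PH,rng=3)
E
```

```text
top n 0.75;   top f -0.75;
  [ 0.599  -0.1731  0.1327] deg 7.6
hook frame [0.0601 0.0016 0.    ]
   side n 0.64;   side f -0.64;   side r 0.24;   side l -0.26;
  [ 0.5973 -0.1738  0.1769] deg 10.14
hook frame [0.0583 0.0011 0.    ]
   top n 0.21;   top f -1.04;   side n 1.93;   side f -0.3;   side l -0.29;   side r 0.2;
  [ 0.5977 -0.1735  0.1424] deg 8.16
hook frame [0.0588 0.0013 0.    ]
   side nt 0.09;   side lt -1.49;   side fft 0.34;   top fnt -0.67;   top fft -0.17;   top lt 0.75;
  [ 0.5405 -0.1765  0.153 ] deg 8.77
```

```bash
python3 -c "
from go import *
plan(hpt(-.005,.0015,.12),hrot());plan(hpt(-.005,.0015,.04),hrot())"
```

```text
t 25.55 tcp [ 0.4175 -0.0064  0.176 ] F [ 1.   0.1 -0.1] w 0.0558 j [ 0.09  0.13 -0.21  2.13  0.04  0.88  0.  ]
offset [-190.4   90.9   56.8] rot [0.38 0.04 0.05] rows 4 per row [-47.6  22.7  14.2] [0.09 0.01 0.01]
t 25.55 tcp [ 0.4175 -0.0064  0.176 ] F [ 1.   0.1 -0.1] w 0.0558 j [ 0.09  0.13 -0.21  2.13  0.04  0.88  0.  ]
offset [-190.4   90.3  136.8] rot [0.38 0.04 0.05] rows 5 per row [-38.1  18.1  27.4] [0.08 0.01 0.01]
```

Request:
send_rows:
  offset:
    - [-48,22,14]
    - [-95,45,28]
    - [-143,68,43]
    - [-190,91,57]
    - [-190,91,57]
  rot:
    - [0.4,0,0]
    - [0.4,0,0]
    - [0.4,0,0]
    - [0.4,0,0]
    - [0.4,0,0]
  hand: [1,1,1,1,1]

```text
time_s: 26.18
tcp_pos: [0.5352, -0.1878, 0.1165]
eef_rot: [0.659, 0.752, -0.002, -0.001]
wrist_force: [0.4, 0.4, -0.4]
grip_width: 0.0
gripper_force: 0.0
```

Request:
send_rows:
  offset:
    - [0,0,20]
    - [0,0,40]
    - [0,0,60]
    - [0,0,75]
    - [0,0,79]
  rot:
    - [0,0,0]
    - [0,0,0]
    - [0,0,0]
    - [0,0,0]
    - [0,0,0]
  hand: [1,1,1,1,1]

```text
time_s: 26.8
tcp_pos: [0.5335, -0.1823, 0.0381]
eef_rot: [0.656, 0.754, -0.001, -0.002]
wrist_force: [0.3, -0.1, -0.5]
grip_width: 0.0
gripper_force: 0.0
```

Request:
send_rows:
  offset:
    - [0,5,0]
    - [0,10,0]
    - [0,15,0]
    - [0,19,0]
    - [0,22,0]
  rot:
    - [0,0,0]
    - [0,0,0]
    - [0,0,0]
    - [0,0,0]
    - [0,0,0]
  hand: [1,1,1,1,1]

```text
time_s: 27.42
tcp_pos: [0.5558, -0.1792, 0.0387]
eef_rot: [0.656, 0.754, -0.001, -0.001]
wrist_force: [0.5, -0.7, -0.5]
grip_width: 0.0001
gripper_force: 0.0
```

Request:
send_rows:
  offset:
    - [0,1.2,0]
    - [0,2.4,0]
    - [0,3.6,0]
    - [0,4.8,0]
    - [0,6,0]
  rot:
    - [0,0,0]
    - [0,0,0]
    - [0,0,0]
    - [0,0,0]
    - [0,0,0]
  hand: [1,1,1,1,1]

```text
time_s: 28.05
tcp_pos: [0.5614, -0.1784, 0.0386]
eef_rot: [0.656, 0.754, -0.001, -0.001]
wrist_force: [-0.0, 0.5, 0.1]
grip_width: 0.0001
gripper_force: 0.0
```

Request:
send_rows:
  offset:
    - [0,0.8,0]
    - [0,1.6,0]
    - [0,2.4,0]
    - [0,3.2,0]
    - [0,4,0]
  rot:
    - [0,0,0]
    - [0,0,0]
    - [0,0,0]
    - [0,0,0]
    - [0,0,0]
  hand: [1,1,1,1,1]

```text
time_s: 28.68
tcp_pos: [0.5654, -0.1779, 0.0386]
eef_rot: [0.656, 0.754, -0.001, -0.001]
wrist_force: [0.2, -0.6, -0.1]
grip_width: 0.0002
gripper_force: 0.0
```

Request:
send_rows:
  offset:
    - [0,0.6,0]
    - [0,1.2,0]
    - [0,1.8,0]
    - [0,2.4,0]
    - [0,3,0]
  rot:
    - [0,0,0]
    - [0,0,0]
    - [0,0,0]
    - [0,0,0]
    - [0,0,0]
  hand: [1,1,1,1,1]

```text
time_s: 29.3
tcp_pos: [0.5677, -0.1776, 0.0385]
eef_rot: [0.656, 0.754, -0.002, -0.002]
wrist_force: [-3.1, -0.7, 3.3]
grip_width: 0.0001
gripper_force: 1.8
```

Request:
send_rows:
  offset:
    - [0,0.6,0]
    - [0,1.2,0]
    - [0,1.8,0]
    - [0,2.4,0]
    - [0,3,0]
  rot:
    - [0,0,0]
    - [0,0,0]
    - [0,0,0]
    - [0,0,0]
    - [0,0,0]
  hand: [1,1,1,1,1]

```text
time_s: 29.92
tcp_pos: [0.5678, -0.1776, 0.0385]
eef_rot: [0.657, 0.754, -0.003, -0.004]
wrist_force: [-14.6, 0.6, 12.1]
grip_width: -0.0002
gripper_force: 7.4
```

Request:
send_rows:
  offset:
    - [0,-3,0]
    - [0,-8,0]
    - [0,-16,0]
    - [0,-26,0]
    - [0,-40,-5]
  rot:
    - [0,0,0]
    - [0,0,0]
    - [0,0,0]
    - [0,0,0]
    - [0,0,0]
  hand: [1,1,1,1,1]

```text
time_s: 30.55
tcp_pos: [0.5307, -0.1826, 0.0436]
eef_rot: [0.656, 0.754, -0.001, -0.001]
wrist_force: [-0.2, -0.0, -0.4]
grip_width: -0.0003
gripper_force: 0.0
```

Request:
send_rows:
  offset:
    - [0,0,-30]
    - [0,0,-70]
    - [0,0,-110]
    - [0,-20,-150]
    - [0,-40,-150]
  rot:
    - [0,0,0]
    - [0,0,0]
    - [0,0,0]
    - [0,0,0]
    - [0,0,0]
  hand: [1,1,1,1,1]

```text
time_s: 31.18
tcp_pos: [0.4932, -0.1888, 0.1974]
eef_rot: [0.656, 0.754, 0.0, 0.002]
wrist_force: [0.3, -0.5, -1.3]
grip_width: 0.0001
gripper_force: 0.0
```

```bash
python3 - <<'E'
from go import *
o=[]
for c,x0,y0 in(("side",230,180),("top",225,160)):
    o.append(cv2.resize(env.get_image(c)[y0:y0+200,x0:x0+200,::-1],(400,400),interpolation=cv2.INTER_CUBIC))
cv2.imwrite("pics/k.png",np.hstack(o))
E
```

```text
(no output)
```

View pics/k.png

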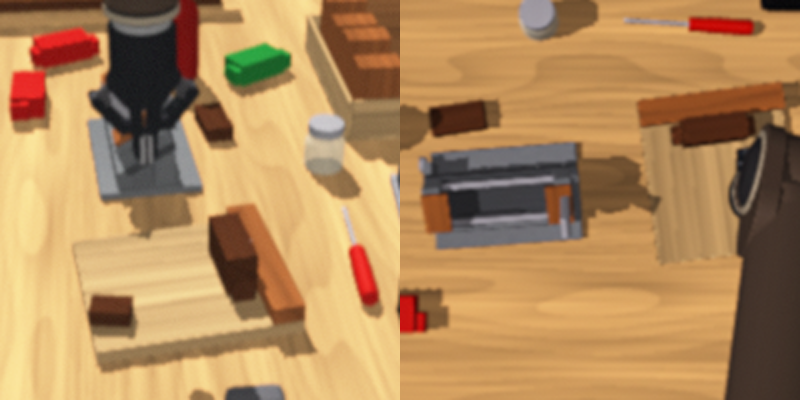

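The picture shows the vise empty with its jaw open (top view, about 565,200). The part stands upright against the fence (side view, about 232,255), and the other things on the bench are where they were.

```bash
python3 -c "
from workcell import env
print(env.sign_off())"
```

```text
the job is handed in; nothing more can be done
None
```

The job is handed in at about 31 s: the jaw was pulled to its stop and left open, the block stands upright against the fence, clear of its ends, and the other things look untouched; the final push moved it only 0.1 mm under about 15 N, so I take it as flush.

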